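# Register one Petri dish on the colony counter and store it

### The job

Touch the lid of the Petri dish that sits on the colony counter's round stage lightly with the fingertips, so that the sprung stage goes down more than halfway, and let it come up again. Then press the bar-shaped key more than halfway down to store the count and withdraw. Grasp and lift nothing, leave the dish seated on the stage, and do not press the round or the square key or disturb the other dishes and things on the bench.

Things in the scene. Friction and masses are not known exactly. Their poses are not given: they have to be found in the camera images.
- counter: colony counter, a fixed white console 220 (x) x 170 (y) x 45 mm high, with a grey display head 45 x 150 mm along its far (+x) edge, whose top is 75 mm above the bench. Its round stage, 108 mm across, stands over the point x = -30 mm, y = 0 of this frame. Origin: centre of its underside on the bench.
- stage_floor (a point): centre of the flat floor of the stage, on which the dish stands, 60 mm above the bench when the stage is up; a 4 mm lip, 96 mm across inside, surrounds it. z up.
- stage (a joint): travel of the sprung stage: 0 up, 0.008 m fully down. A push on the dish of about 1.3 N starts it, 3.7 N takes it halfway (4 mm), 6 N bottoms it out.
- dish: the closed Petri dish on the stage, loose, cream coloured under a clear lid, a flat cylinder 90 mm across and 16 mm high, about 40 g. Origin: centre of its underside; z up. Its lid top is 16 mm above that, 76 mm above the bench when the stage is up. It cracks under more than 15 N.
- bar_unit: fixed white block 60 (x) x 70 (y) x 28 mm high, on the bench, with one grey spring key in its middle: the bar key, 14 (x) x 52 (y) mm. Origin: centre of its underside; z up.
- bar_top (a point): centre of the flat top of the bar key, 38 mm above the bench when up; moves with the key.
- bar_key (a joint): travel of the bar key: 0 up, 0.006 m fully down; it springs back. A push of about 1.6 N starts it, 3.4 N takes it halfway (3 mm), 5.2 N bottoms it out.
- round_unit: fixed white block 60 (x) x 70 (y) x 28 mm high, on the bench, with one grey spring key in its middle: a round key 26 mm across, its top 38 mm above the bench; not to be pressed. Origin: centre of its underside; z up.
- round_key (a joint): travel of the round key: 0 up, 0.006 m fully down; it springs back. A push of about 1.6 N starts it, 3.4 N takes it halfway (3 mm), 5.2 N bottoms it out.
- square_unit: fixed white block 60 (x) x 70 (y) x 28 mm high, on the bench, with one grey spring key in its middle: a square key 24 x 24 mm, its top 38 mm above the bench; not to be pressed. Origin: centre of its underside; z up.
- square_key (a joint): travel of the square key: 0 up, 0.006 m fully down; it springs back. A push of about 1.6 N starts it, 3.4 N takes it halfway (3 mm), 5.2 N bottoms it out.
- single_a: a single loose Petri dish on the bench, the same as the one on the stage (90 mm across, 16 mm high). Origin: centre of its underside. Leave it alone.
- single_b: another single loose Petri dish on the bench, 90 mm across, 16 mm high. Origin: centre of its underside. Leave it alone.
- stack_a: a stack of four Petri dishes (one piece), 90 mm across, 64 mm high. Origin: centre of its underside. Leave it alone.
- stack_b: a stack of three Petri dishes (one piece), 90 mm across, 48 mm high. Origin: centre of its underside. Leave it alone.
- vial: small loose amber vial with a white cap, 22 mm across, 50 mm high, between counter and keys. Origin: centre of its underside. Leave it alone.
- flask: loose glass flask with a rubber stopper, 84 mm across at the foot, 97 mm high. Origin: centre of its underside. Leave it alone.
- rack: loose orange tube rack, 70 x 130 mm, 57 mm high. Origin: centre of its underside. Leave it alone.
Not all that is in view belongs to the job. Leave any purple look-alike of the dish alone. What is shaped like the bar_unit but green is not meant.

How it is judged:
By the outcome, as a careful person would: the job done as asked, in the order asked, and still so for the second after the job is handed in, with the robot touching nothing.
It also fails if it takes over 37 s, if anything falls off the work surface, if the arm or the gripper's body presses on something with over 40 N, if the wrist force passes 120 N, or if a joint passes its speed limit or range.

### The arm

A 6-joint arm with a two-finger parallel gripper is mounted at the origin on the work surface. World frame = base frame: x ahead of the robot, y to its left, z up, the work surface at z = 0. Lengths are in m, angles in rad, forces in N, time in s.
With the tool pointing down it reaches from about 0.325 to 0.875 m from the base axis. Payload 4.4 kg.
Tool frame: the origin (TCP) lies on the mounting face of the last link; the fingertips stand 173 mm ahead of it and the grasp point (between the pads) lies 155 mm ahead of it; z points along the fingers, y is the line along which they close (so a half turn about z gives the same grasp; the last joint's range is limited). The gripper opens to 85 mm and grips with 20 to 120 N. Pads are 22 mm wide; open, the fingers measure 114 mm over their backs; the gripper's body (76 mm by 85 mm) begins 54 mm behind the grasp point. The pads swing forward as they close: fully open they stand 13 mm farther back than shut.
Start: joints at [1.159, 0.207, 1.542, -0, 1.393, -0.15], TCP at [0.149, 0.555, 0.405] pointing down, gripper open.
Joint ranges: [-2.73, 2.73], [-0.86, 2.22], [0.23, 2.46], [-1.11, 4.25], [0.08, 2.63], [-2.82, 2.82]. Speed limits (rad/s): [2.79, 2.79, 3.14, 3.14, 3.14, 3.14].

### API

Orientations are given as a unit quaternion [x, y, z, w].
In Python, from workcell import r, snapshot, job gives the robot as it stands.
- The arm moves only by the tool apply_moves, never from a script. Its argument "plan" is a list of rows, each an object of numbers: "x", "y", "z": the shift along the tool's x, y, z as a fraction of full scale; "wx", "wy", "wz": the turn, a rotation vector about the tool's x, y, z as a fraction of full scale. In form: [{"x": .., "y": .., "z": .., "wx": .., "wy": .., "wz": ..}, ...]. A call has 1 to 5 rows; each row is the pose to reach, as a shift and turn from the pose commanded when the call began, along the tool's axes at that moment, turning the shorter way round; what a row does not reach only later rows make up. Full scale, the value 1, is 0.8 m for a shift and pi rad for a turn. A row lasts 1/8 s, in which the tool goes at most 62.5 mm and 10.7 degrees, less where a joint would pass 70% of its speed; a pose out of reach is approached as far as the arm can. A call with a number of a shift or a turn outside -1 to 1 is refused whole. A call with a gripper value outside its range is refused whole. "claw" is the opening, from -1 (shut) to 1 (fully open), set as the call begins (left out, the last holds). The fingers move at their own pace and stop on an object; "force" is the grip in N (left out, the last holds). Time passes only in rows, so rows that repeat a pose let the fingers close. It gives the time, the measured TCP pose, the force, the opening and the grip force at its end, in the units of the state.
- r.get_state(): the state, without advancing time (a new reading comes with each control period).
- snapshot(name): name is "scene" or "top" or "wrist"; returns a dict with "frame" (420x560x3 uint8, red, green, blue), "K" (3x3 intrinsics, pixels), "world_from_camera" (4x4, takes a point from camera to world coordinates). Camera axes: x right, y down, z forward; pixel columns grow to the right and rows downward; lengths in m; the calibration is good to about 2 mm. A picture is of the moment at which its call begins. There is no depth.
- job.job_done(): hands the job in; it is judged then, once.
The state is a dict: "clock": time; "q": joint angles; "qvel": joint speeds; "joint_torque": joint torques, N m; "eef_pos": TCP position; "ee_rot": TCP orientation; "ft_force": force on the tool from outside, world axes, zero at the start; "torque": the same for the moment, N m; "grip_width": finger opening in m; "finger_force": force on a finger pad.
Only numpy, scipy, OpenCV 4.12 (cv2) and the standard library are available. Lean on these libraries where they do the work, as an engineer would, in place of code of your own. Each camera call takes 0.05 s, during which the arm holds its last target. There are 200 camera calls.

## Working session

There is one attempt and no reset: what is moved stays moved. The work goes in short steps, Python scripts to look and compute and a tool call to move; the robot and the scene stay as the last step left them, time stands still between calls to the robot, and variables do not carry over. Pictures are saved under pics/ and viewed, at most 10 in all, crops included, and the job is handed in when it is done.

Besides the shell and the picture viewer there is one more tool, called after "Request:" by a JSON object that holds its "api" and its "payload". apply_moves: Moves the arm, as the interface text tells. Its arguments: {"type":"object","properties":{"plan":{"type":"array","items":{"type":"object","properties":{"x":{"type":"number","minimum":-1,"maximum":1},"y":{"type":"number","minimum":-1,"maximum":1},"z":{"type":"number","minimum":-1,"maximum":1},"wx":{"type":"number","minimum":-1,"maximum":1},"wy":{"type":"number","minimum":-1,"maximum":1},"wz":{"type":"number","minimum":-1,"maximum":1}}}},"claw":{"type":"number"},"force":{"type":"number"}},"required":["plan"]}

```bash
mkdir -p pics; cat > h.py <<'E'
import numpy as np, cv2
from workcell import r, snapshot, job
def ray(s,u,v,z):
    K=np.array(s["K"]);T=np.array(s["world_from_camera"])
    d=T[:3,:3]@np.linalg.solve(K,[u,v,1.]);o=T[:3,3]
    return o+d*(z-o[2])/d[2]
def proj(s,p):
    T=np.linalg.inv(np.array(s["world_from_camera"]));c=T[:3,:3]@np.array(p)+T[:3,3]
    q=np.array(s["K"])@c;return q[:2]/q[2]
def save(s,n,crop=None,f=1):
    im=cv2.cvtColor(s["frame"],cv2.COLOR_RGB2BGR)
    if crop: a,b,c,d=crop;im=im[b:d,a:c]
    cv2.imwrite("pics/"+n+".png",cv2.resize(im,None,fx=f,fy=f,interpolation=cv2.INTER_CUBIC))
E
python3 - <<'E'
from h import *
import pickle
s=snapshot("top");save(s,"top",f=1.4);pickle.dump(s,open("top.pkl","wb"))
t=snapshot("scene");save(t,"scene",f=1.4);pickle.dump(t,open("scene.pkl","wb"))
print(s["K"],s["world_from_camera"]);st=r.get_state();print(st["clock"],st["eef_pos"],st["ee_rot"],st["grip_width"])
E
```

```text
[[382.65881642   0.         282.6265312 ]
 [  0.         382.65881642 207.65086489]
 [  0.           0.           1.        ]] [[-0.01581736 -0.99573994  0.0908393   0.46948664]
 [-0.99987163  0.0155196  -0.00398332  0.07732181]
 [ 0.00255656 -0.09089065 -0.9958576   1.09780464]
 [ 0.          0.          0.          1.        ]]
0.1 [0.14869579 0.55509977 0.40364294] [ 1.30540427e-01  9.91442468e-01 -9.69366464e-04 -3.01279473e-04] 0.08546682198623014
```

View pics/top.png

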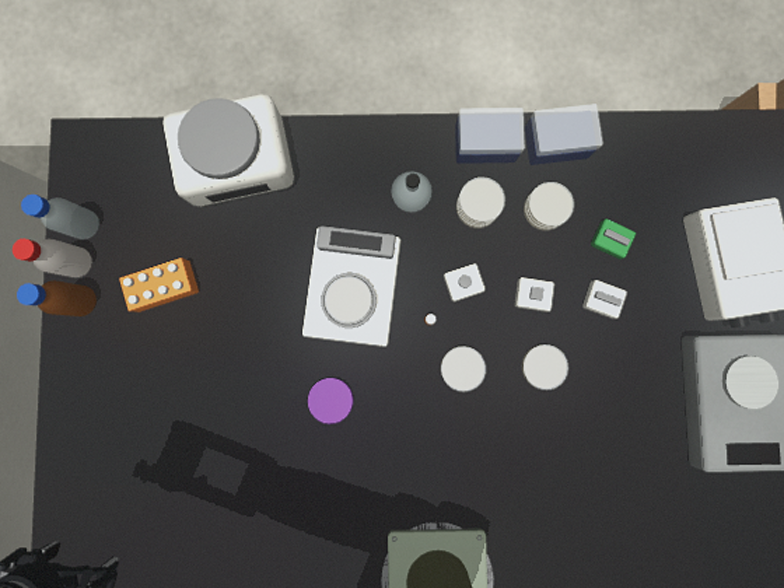

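View pics/scene.png

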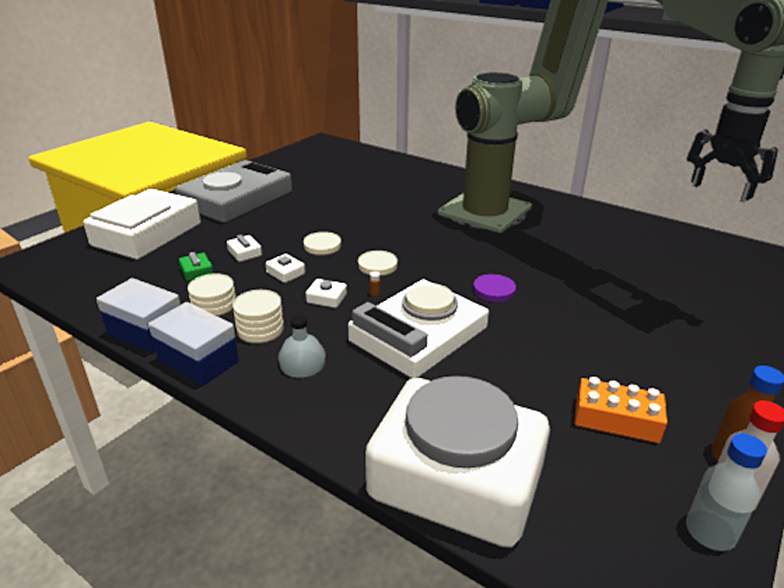

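In the top view (pixels of the 1.4x picture):
- **Dish:** the one on the counter's stage is at (349,300). It could be confused with the purple disc (330,400), the single dishes (463,369) and (545,367), the stacks (481,202) and (549,205), and the discs on other devices (218,138) and (751,382).
- **Bar key:** the white unit with the bar is at (607,298). It could be confused with the green unit (615,238), the square key (537,293) and the round key (465,282).

I choose (349,300) and (607,298), and will check both in one crop.

```bash
python3 - <<'E'
from h import *
import pickle
s=pickle.load(open("top.pkl","rb"))
save(s,"crop",(210,155,460,285),3.1)
f=s["frame"].astype(int)
# dish: cream (r-b>?) blob
def blob(m,u,v):
    n,l,st,c=cv2.connectedComponentsWithStats(m.astype(np.uint8))
    k=l[v,u];return st[k],c[k],l==k
print("pix",f[214,249],f[213,433],f[213,225],f[205,435], f[200,249])
m=f[...,0]-f[...,2]>8
a,c,_=blob(m,249,214);print(a,c,ray(s,*c,0.076))
x0,y0,x1,y1=418,198,452,232
g=f[y0:y1,x0:x1].sum(2)//3
print(g)
E
```

```text
pix [215 215 211] [163 164 163] [222 225 227] [221 225 227] [216 216 212]
[     0     58    560    362 183364] [284.85574049 251.22094304] [0.44650629 0.06915596 0.076     ]
[[57 58 58 ... 57 59 57]
 [58 61 59 ... 57 57 57]
 [60 61 58 ... 55 59 56]
 ...
 [61 59 60 ... 55 58 55]
 [60 58 61 ... 56 57 58]
 [56 58 57 ... 58 56 57]]
```

View pics/crop.png

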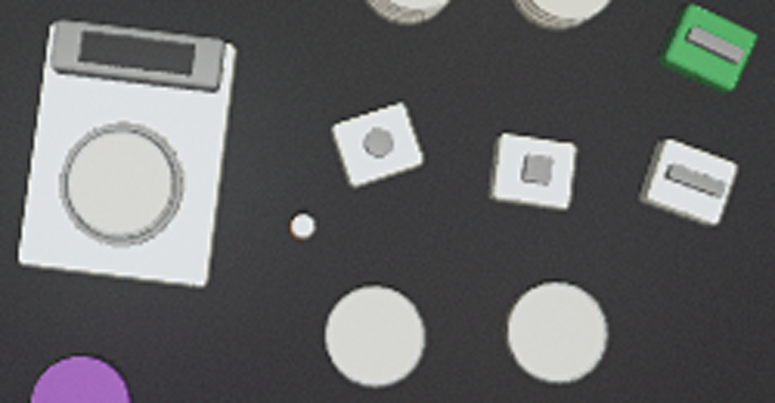

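The crop confirms both. The cream dish sits on the grey-ringed stage at crop (120,183), and the grey bar on the white block is at (696,179). Next I refine the positions by segmentation.

```bash
python3 - <<'E'
from h import *
import pickle
s=pickle.load(open("top.pkl","rb"))
f=s["frame"].astype(int)
def blobs(m,x0,y0,x1,y1,lo):
    n,l,st,c=cv2.connectedComponentsWithStats(m[y0:y1,x0:x1].astype(np.uint8),connectivity=4)
    return [(st[k],c[k]+[x0,y0],np.argwhere(l==k)[:,::-1]+[x0,y0]) for k in range(1,n) if st[k][4]>lo]
g=f.sum(2)/3
m=(f[...,0]-f[...,2]>1)&(g>195)
for a,c,_ in blobs(m,225,190,275,240,100): print("dish",a,c,ray(s,*c,.076))
# grey bar: inside white unit
for nm,(x0,y0,x1,y1) in dict(bar=(423,204,446,222),rnd=(320,190,350,210),sq=(370,198,396,218)).items():
  for a,c,p in blobs((g>120)&(g<195),x0,y0,x1,y1,25):
    h=.038
    R=cv2.minAreaRect(np.array([ray(s,*q,h)[:2]*1000 for q in p],np.float32))
    print(nm,a,c,ray(s,*c,h),R)
W=[ray(s,*q,.028)[:2]*1000 for q in blobs(g>130,412,195,456,232,200)[0][2]]
print("unit",cv2.minAreaRect(np.array(W,np.float32)))
t=pickle.load(open("scene.pkl","rb"))
print(proj(t,ray(s,248.9,214.1,.076))*1.4)
E
```

```text
dish [  7   8  33  32 759] [248.46245059 213.62318841] [0.54806592 0.16493358 0.076     ]
bar [  2   4  19  11 104] [434.35576923 212.82692308] [ 0.54513428 -0.3485219   0.038     ] ((545.47412109375, -346.834716796875), (54.017723083496094, 17.505544662475586), 68.23956298828125)
rnd [ 7  6 10 10 76] [331.64473684 200.57894737] [ 0.58381709 -0.06381412  0.038     ] ((584.0430908203125, -63.421607971191406), (25.096771240234375, 25.29020881652832), 88.48969268798828)
sq [ 8  7 11 10 83] [382.96385542 209.30120482] [ 0.55719951 -0.20593771  0.038     ] ((557.8958129882812, -205.6468505859375), (26.671184539794922, 26.26680564880371), 79.5863037109375)
unit ((544.1644287109375, -347.6031494140625), (69.66606140136719, 61.342994689941406), 68.30767059326172)
[428.90476617 294.36032778]
```

```bash
cat >> h.py <<'E'
from scipy.spatial.transform import Rotation as Ro
def to(p):
    st=r.get_state();R=Ro.from_quat(st["ee_rot"]).as_matrix()
    print("frac",np.round(R.T@(np.array(p)-st["eef_pos"])/.8,4),"pos",st["eef_pos"],"F",st["ft_force"],"t",st["clock"],"w",st["grip_width"])
E
python3 -c "
from h import *
to([.548,.165,.36])"
```

```text
frac [-0.6084 -0.3417  0.055 ] pos [0.14869579 0.55509977 0.40364294] F [0.07273994 0.18670235 0.94510934] t 0.1 w 0.08546682198623014
```

Request:
{"api": "apply_moves", "payload": {"plan": [{"x": -0.06,"y": -0.034,"z": 0},{"x": -0.12,"y": -0.068,"z": 0.0},{"x": -0.18,"y": -0.1,"z": 0.0},{"x": -0.24,"y": -0.136,"z": 0.0},{"x": -0.3,"y": -0.17,"z": 0.0}], "claw": -1, "force": 20}}

```text
schema error: expected keys x, y, z, wx, wy, wz
```

```bash
python3 -c "
from h import *
to([.548,.165,.30])"
```

```text
frac [-0.6084 -0.3415  0.13  ] pos [0.14869579 0.55509977 0.40364294] F [0.07273994 0.18670235 0.94510934] t 0.1 w 0.08546682198623014
```

Request:
{"api": "apply_moves", "payload": {"plan": [{"x": -0.06,"y": -0.034,"z": 0,"wx": 0,"wy": 0,"wz": 0},{"x": -0.12,"y": -0.068,"z": 0.0,"wx": 0,"wy": 0,"wz": 0},{"x": -0.18,"y": -0.1,"z": 0.0,"wx": 0,"wy": 0,"wz": 0},{"x": -0.24,"y": -0.136,"z": 0.0,"wx": 0,"wy": 0,"wz": 0},{"x": -0.3,"y": -0.17,"z": 0.0,"wx": 0,"wy": 0,"wz": 0}], "claw": -1, "force": 20}}

```text
clock: 0.72
eef_pos: [0.3462, 0.3604, 0.4043]
ee_rot: [0.13, 0.991, -0.0, -0.0]
ft_force: [0.5, -0.2, 1.0]
grip_width: -0.0002
finger_force: 0.0
```

```bash
python3 -c "
from h import *
to([.548,.165,.30])"
```

```text
frac [-0.3068 -0.1707  0.1303] pos [0.3462384  0.36041304 0.40427138] F [ 0.53307939 -0.16830088  0.98994939] t 0.725 w -0.0001566283326617064
```

Request:
{"api": "apply_moves", "payload": {"plan": [{"x": -0.06,"y": -0.034,"z": 0,"wx": 0,"wy": 0,"wz": 0},{"x": -0.12,"y": -0.068,"z": 0.0,"wx": 0,"wy": 0,"wz": 0},{"x": -0.18,"y": -0.1,"z": 0.0,"wx": 0,"wy": 0,"wz": 0},{"x": -0.24,"y": -0.136,"z": 0.0,"wx": 0,"wy": 0,"wz": 0},{"x": -0.307,"y": -0.171,"z": 0.03,"wx": 0,"wy": 0,"wz": 0}]}}

```text
clock: 1.35
eef_pos: [0.5473, 0.1665, 0.3833]
ee_rot: [0.131, 0.991, 0.001, 0.002]
ft_force: [0.5, -0.4, 0.1]
grip_width: 0.0001
finger_force: 0.0
```

Request:
{"api": "apply_moves", "payload": {"plan": [{"x": 0,"y": 0,"z": 0.05,"wx": 0,"wy": 0,"wz": 0},{"x": 0,"y": 0,"z": 0.1,"wx": 0,"wy": 0,"wz": 0},{"x": 0,"y": 0,"z": 0.1,"wx": 0,"wy": 0,"wz": 0},{"x": 0,"y": 0,"z": 0.1,"wx": 0,"wy": 0,"wz": 0}]}}

```text
clock: 1.85
eef_pos: [0.546, 0.1681, 0.3028]
ee_rot: [0.13, 0.991, 0.0, 0.001]
ft_force: [0.6, 1.0, 0.4]
grip_width: 0.0001
finger_force: 0.0
```

```bash
python3 -c "
from h import *
to([.548,.165,.26])
s=snapshot('wrist');save(s,'wrist',f=1)
print(proj(s,[.548,.165,.076]))
s=snapshot('scene');save(s,'sc2',(200,150,400,300),3)
print((proj(s,[.548,.165,.076])-[200,150])*3)
"
```

```text
frac [-0.0033 -0.0031  0.0535] pos [0.54599989 0.16806304 0.30280104] F [0.55474563 0.96071125 0.36624316] t 1.85 w 0.00011879180633084738
[271.66175064 237.4314711 ]
[319.51804317 181.81600942]
```

View pics/wrist.png

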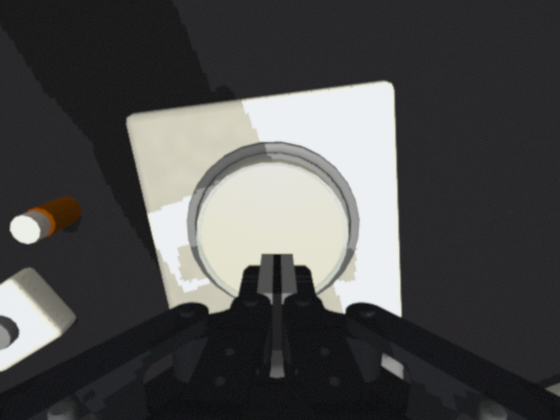

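View pics/sc2.png

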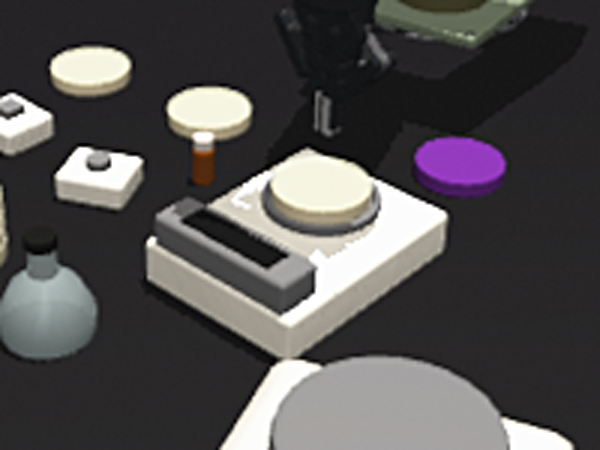

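The wrist view shows the dish centred near (272,237), which matches the projected target. The shut fingertips are above it, and the scene crop shows the path is clear. Next I lower close to the lid.

Request:
{"api": "apply_moves", "payload": {"plan": [{"x": -0.003,"y": -0.003,"z": 0.03,"wx": 0,"wy": 0,"wz": 0},{"x": -0.003,"y": -0.003,"z": 0.059,"wx": 0,"wy": 0,"wz": 0},{"x": -0.003,"y": -0.003,"z": 0.059,"wx": 0,"wy": 0,"wz": 0},{"x": -0.003,"y": -0.003,"z": 0.059,"wx": 0,"wy": 0,"wz": 0}]}}

```text
clock: 2.45
eef_pos: [0.548, 0.1652, 0.2564]
ee_rot: [0.13, 0.991, 0.0, 0.002]
ft_force: [-0.1, -0.3, 0.5]
grip_width: 0.0002
finger_force: 0.0
```

Request:
{"api": "apply_moves", "payload": {"plan": [{"x": 0,"y": 0,"z": 0.0025,"wx": 0,"wy": 0,"wz": 0},{"x": 0,"y": 0,"z": 0.0025,"wx": 0,"wy": 0,"wz": 0},{"x": 0,"y": 0,"z": 0.0025,"wx": 0,"wy": 0,"wz": 0}]}}

```text
clock: 2.82
eef_pos: [0.5474, 0.1649, 0.2529]
ee_rot: [0.131, 0.991, 0.0, 0.0]
ft_force: [0.3, -0.1, 0.6]
grip_width: -0.0001
finger_force: 0.0
```

Request:
{"api": "apply_moves", "payload": {"plan": [{"x": 0,"y": 0,"z": 0.0025,"wx": 0,"wy": 0,"wz": 0},{"x": 0,"y": 0,"z": 0.0025,"wx": 0,"wy": 0,"wz": 0},{"x": 0,"y": 0,"z": 0.0025,"wx": 0,"wy": 0,"wz": 0}]}}

```text
clock: 3.2
eef_pos: [0.5472, 0.1649, 0.2503]
ee_rot: [0.131, 0.991, -0.0, -0.0]
ft_force: [0.7, 0.6, -0.1]
grip_width: 0.0
finger_force: 0.0
```

Request:
{"api": "apply_moves", "payload": {"plan": [{"x": 0,"y": 0,"z": 0.0025,"wx": 0,"wy": 0,"wz": 0},{"x": 0,"y": 0,"z": 0.0025,"wx": 0,"wy": 0,"wz": 0},{"x": 0,"y": 0,"z": 0.0025,"wx": 0,"wy": 0,"wz": 0}]}}

```text
clock: 3.58
eef_pos: [0.5474, 0.1649, 0.2487]
ee_rot: [0.131, 0.991, 0.0, 0.0]
ft_force: [-0.6, 0.2, 2.2]
grip_width: -0.0001
finger_force: 0.9
```

Request:
{"api": "apply_moves", "payload": {"plan": [{"x": 0,"y": 0,"z": 0.0025,"wx": 0,"wy": 0,"wz": 0},{"x": 0,"y": 0,"z": 0.0025,"wx": 0,"wy": 0,"wz": 0},{"x": 0,"y": 0,"z": 0.0025,"wx": 0,"wy": 0,"wz": 0}]}}

```text
clock: 3.95
eef_pos: [0.5474, 0.1649, 0.2467]
ee_rot: [0.131, 0.991, 0.0, 0.0]
ft_force: [-0.1, -0.4, 2.4]
grip_width: 0.0001
finger_force: 1.5
```

Request:
{"api": "apply_moves", "payload": {"plan": [{"x": 0,"y": 0,"z": 0.0025,"wx": 0,"wy": 0,"wz": 0},{"x": 0,"y": 0,"z": 0.0045,"wx": 0,"wy": 0,"wz": 0},{"x": 0,"y": 0,"z": 0.0045,"wx": 0,"wy": 0,"wz": 0},{"x": 0,"y": 0,"z": 0.0045,"wx": 0,"wy": 0,"wz": 0}]}}

```text
clock: 4.45
eef_pos: [0.5474, 0.1649, 0.2431]
ee_rot: [0.131, 0.991, 0.0, 0.0]
ft_force: [-0.4, -0.0, 5.1]
grip_width: 0.0003
finger_force: 2.6
```

```bash
python3 -c "
from h import *
for i in range(6):
  s=snapshot('scene'); to([.548,.165,.242])
"
```

```text
frac [-0.0007  0.0003  0.0014] pos [0.54741505 0.16492099 0.24314245] F [-0.07529864  0.10185757  5.10684593] t 4.5 w -0.00015327053361493284
frac [-0.0007  0.0003  0.0014] pos [0.54740211 0.16490371 0.24312435] F [-0.59049011  0.00667727  5.42189061] t 4.55 w 0.0001475825949690902
frac [-0.0007  0.0003  0.0014] pos [0.54740816 0.16491921 0.24312783] F [-0.74440722  0.28470793  4.80384793] t 4.6 w 0.00011845945874983078
frac [-0.0007  0.0003  0.0014] pos [0.54740535 0.16493002 0.24314667] F [ 0.33577359 -0.3874154   5.12042901] t 4.65 w -0.00019666325641306675
frac [-0.0007  0.0003  0.0014] pos [0.54740862 0.16491637 0.24313625] F [-0.40602021  0.25018355  4.53753141] t 4.7 w 4.225795716908851e-05
frac [-0.0007  0.0003  0.0014] pos [0.5474202  0.16491501 0.24315295] F [-1.06540197 -0.12001626  5.12875674] t 4.75 w -0.00041603694472357845
```

The force is about 5 N at 6 mm of travel, so the stage is past halfway. I rise gently and then travel to the bar.

Request:
{"api": "apply_moves", "payload": {"plan": [{"x": 0,"y": 0,"z": -0.005,"wx": 0,"wy": 0,"wz": 0},{"x": 0,"y": 0,"z": -0.012,"wx": 0,"wy": 0,"wz": 0},{"x": 0,"y": 0,"z": -0.05,"wx": 0,"wy": 0,"wz": 0},{"x": 0,"y": 0,"z": -0.1,"wx": 0,"wy": 0,"wz": 0},{"x": 0,"y": 0,"z": -0.1,"wx": 0,"wy": 0,"wz": 0}]}}

```text
clock: 5.38
eef_pos: [0.5484, 0.1651, 0.3263]
ee_rot: [0.13, 0.991, 0.001, 0.003]
ft_force: [0.5, 0.2, 0.5]
grip_width: 0.0
finger_force: 0.0
```

```bash
python3 -c "
from h import *
s=snapshot('scene');save(s,'sc3',(200,150,400,300),3)
to([.545,-.349,.323])"
```

```text
frac [-0.1633 -0.6214  0.0012] pos [0.54743476 0.16495434 0.3240624 ] F [-0.83568256  0.07961973 -0.06959169] t 5.425 w 0.00020853056141993524
```

View pics/sc3.png

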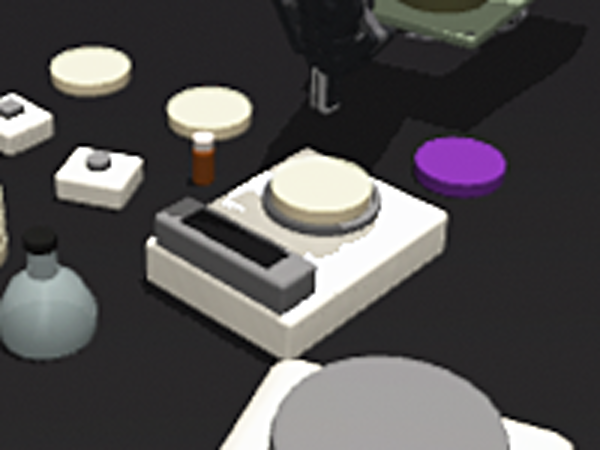

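The dish is still seated and the stage is up again. I move to the bar.

Request:
{"api": "apply_moves", "payload": {"plan": [{"x": -0.016,"y": -0.062,"z": 0,"wx": 0,"wy": 0,"wz": 0},{"x": -0.033,"y": -0.125,"z": 0,"wx": 0,"wy": 0,"wz": 0},{"x": -0.05,"y": -0.19,"z": 0,"wx": 0,"wy": 0,"wz": 0},{"x": -0.066,"y": -0.25,"z": 0,"wx": 0,"wy": 0,"wz": 0},{"x": -0.082,"y": -0.312,"z": 0,"wx": 0,"wy": 0,"wz": 0}]}}

```text
clock: 6.05
eef_pos: [0.5448, -0.0944, 0.3205]
ee_rot: [0.13, 0.991, 0.0, -0.002]
ft_force: [-0.1, 0.2, -0.1]
grip_width: 0.0001
finger_force: 0.0
```

Request:
{"api": "apply_moves", "payload": {"plan": [{"x": -0.02,"y": -0.077,"z": 0,"wx": 0,"wy": 0,"wz": 0},{"x": -0.04,"y": -0.154,"z": 0,"wx": 0,"wy": 0,"wz": 0},{"x": -0.06,"y": -0.231,"z": 0,"wx": 0,"wy": 0,"wz": 0},{"x": -0.081,"y": -0.31,"z": 0,"wx": 0,"wy": 0,"wz": 0},{"x": -0.081,"y": -0.31,"z": 0,"wx": 0,"wy": 0,"wz": 0}]}}

```text
clock: 6.68
eef_pos: [0.5428, -0.3534, 0.3203]
ee_rot: [0.133, 0.991, 0.0, -0.001]
ft_force: [-0.1, 1.2, -0.3]
grip_width: 0.0002
finger_force: 0.0
```

Request:
{"api": "apply_moves", "payload": {"plan": [{"x": 0,"y": 0,"z": 0,"wx": 0,"wy": 0,"wz": 0},{"x": 0,"y": 0,"z": 0,"wx": 0,"wy": 0,"wz": 0}]}}

```text
clock: 6.92
eef_pos: [0.5443, -0.3478, 0.3216]
ee_rot: [0.13, 0.992, 0.001, -0.001]
ft_force: [-0.8, -0.3, 0.6]
grip_width: -0.0001
finger_force: 0.0
```

```bash
python3 -c "
from h import *
to([.545,-.349,.218])
s=snapshot('wrist');save(s,'wrist2',f=1)
print(proj(s,[.545,-.349,.038]))
d=np.array([.371,.928,0])*.026
print(proj(s,np.array([.545,-.349,.038])+d),proj(s,np.array([.545,-.349,.038])-d))
"
```

```text
frac [-0.0016 -0.0015  0.1295] pos [ 0.54430247 -0.34775091  0.32159758] F [-0.82861527 -0.31565732  0.58343671] t 6.925 w -5.199064108011033e-05
[274.09888864 209.8905966 ]
[308.86951744 213.91746116] [239.08783656 205.83588808]
```

View pics/wrist2.png

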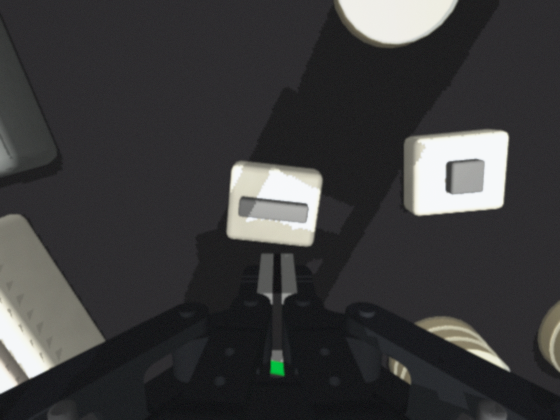

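The bar key is centred at (273,209) in the wrist view, which agrees with my estimate of (274,210). I descend.

Request:
{"api": "apply_moves", "payload": {"plan": [{"x": -0.0015,"y": -0.001,"z": 0.06,"wx": 0,"wy": 0,"wz": 0},{"x": -0.0015,"y": -0.001,"z": 0.11,"wx": 0,"wy": 0,"wz": 0},{"x": -0.0015,"y": -0.001,"z": 0.131,"wx": 0,"wy": 0,"wz": 0},{"x": -0.0015,"y": -0.001,"z": 0.131,"wx": 0,"wy": 0,"wz": 0},{"x": -0.0015,"y": -0.001,"z": 0.131,"wx": 0,"wy": 0,"wz": 0}]}}

```text
clock: 7.6
eef_pos: [0.5463, -0.3509, 0.2202]
ee_rot: [0.13, 0.991, -0.001, 0.002]
ft_force: [0.2, 0.6, -0.1]
grip_width: -0.0001
finger_force: 0.0
```

Request:
{"api": "apply_moves", "payload": {"plan": [{"x": 0,"y": 0,"z": 0.0045,"wx": 0,"wy": 0,"wz": 0},{"x": 0,"y": 0,"z": 0.0045,"wx": 0,"wy": 0,"wz": 0},{"x": 0,"y": 0,"z": 0.0045,"wx": 0,"wy": 0,"wz": 0}]}}

```text
clock: 7.98
eef_pos: [0.5454, -0.3507, 0.2149]
ee_rot: [0.131, 0.991, -0.0, 0.0]
ft_force: [-0.4, 0.5, -0.1]
grip_width: 0.0001
finger_force: 0.0
```

Request:
{"api": "apply_moves", "payload": {"plan": [{"x": 0,"y": 0,"z": 0.002,"wx": 0,"wy": 0,"wz": 0},{"x": 0,"y": 0,"z": 0.003,"wx": 0,"wy": 0,"wz": 0},{"x": 0,"y": 0,"z": 0.003,"wx": 0,"wy": 0,"wz": 0}]}}

```text
clock: 8.35
eef_pos: [0.5453, -0.3505, 0.2118]
ee_rot: [0.131, 0.991, 0.0, -0.0]
ft_force: [0.1, -0.9, -0.2]
grip_width: 0.0001
finger_force: 0.0
```

Request:
{"api": "apply_moves", "payload": {"plan": [{"x": 0,"y": 0,"z": 0.001,"wx": 0,"wy": 0,"wz": 0},{"x": 0,"y": 0,"z": 0.0025,"wx": 0,"wy": 0,"wz": 0},{"x": 0,"y": 0,"z": 0.0025,"wx": 0,"wy": 0,"wz": 0},{"x": 0,"y": 0,"z": 0.0025,"wx": 0,"wy": 0,"wz": 0}]}}

```text
clock: 8.85
eef_pos: [0.5454, -0.3506, 0.2102]
ee_rot: [0.13, 0.991, -0.0, 0.0]
ft_force: [-0.4, 0.7, 2.9]
grip_width: -0.0003
finger_force: 1.2
```

Request:
{"api": "apply_moves", "payload": {"plan": [{"x": 0,"y": 0,"z": 0.002,"wx": 0,"wy": 0,"wz": 0},{"x": 0,"y": 0,"z": 0.003,"wx": 0,"wy": 0,"wz": 0},{"x": 0,"y": 0,"z": 0.003,"wx": 0,"wy": 0,"wz": 0},{"x": 0,"y": 0,"z": 0.003,"wx": 0,"wy": 0,"wz": 0}]}}

```text
clock: 9.35
eef_pos: [0.5454, -0.3506, 0.2078]
ee_rot: [0.131, 0.991, -0.0, 0.0]
ft_force: [-1.1, 0.9, 3.6]
grip_width: 0.0002
finger_force: 1.9
```

Request:
{"api": "apply_moves", "payload": {"plan": [{"x": 0,"y": 0,"z": 0.001,"wx": 0,"wy": 0,"wz": 0},{"x": 0,"y": 0,"z": 0.0022,"wx": 0,"wy": 0,"wz": 0},{"x": 0,"y": 0,"z": 0.0022,"wx": 0,"wy": 0,"wz": 0},{"x": 0,"y": 0,"z": 0.0022,"wx": 0,"wy": 0,"wz": 0}]}}

```text
clock: 9.85
eef_pos: [0.5454, -0.3507, 0.2061]
ee_rot: [0.131, 0.991, -0.0, 0.0]
ft_force: [-0.9, 1.0, 4.6]
grip_width: 0.0005
finger_force: 2.5
```

```bash
python3 -c "
from h import *
for i in range(5):
  s=snapshot('scene'); to([.545,-.35,.206])
"
```

```text
frac [0.0007 0.0006 0.    ] pos [ 0.54540624 -0.35063773  0.20601868] F [-0.37901422  0.95330097  5.12287877] t 9.9 w 1.6480627341509474e-05
frac [0.0007 0.0007 0.    ] pos [ 0.54538673 -0.35065458  0.20601284] F [-1.21621155  1.62419155  5.77957394] t 9.95 w 0.0005638559796864747
frac [ 0.0007  0.0006 -0.    ] pos [ 0.5453913  -0.35062888  0.20599524] F [-3.14119696e-01 -5.14629355e-03  5.31469097e+00] t 10.0 w 2.5168464603916385e-05
frac [ 0.0007  0.0006 -0.    ] pos [ 0.54540198 -0.35064026  0.20596255] F [-0.76927319  0.46106531  5.21859989] t 10.05 w -8.623647624353986e-05
frac [ 0.0007  0.0007 -0.    ] pos [ 0.54540341 -0.35065345  0.20596199] F [-1.68582256  1.40876109  4.78715687] t 10.1 w 0.00031653486019513733
```

The key is about 5 mm down at about 5 N, well past halfway. I withdraw.

Request:
{"api": "apply_moves", "payload": {"plan": [{"x": 0,"y": 0,"z": -0.005,"wx": 0,"wy": 0,"wz": 0},{"x": 0,"y": 0,"z": -0.02,"wx": 0,"wy": 0,"wz": 0},{"x": 0,"y": 0,"z": -0.07,"wx": 0,"wy": 0,"wz": 0},{"x": 0,"y": 0,"z": -0.14,"wx": 0,"wy": 0,"wz": 0},{"x": 0,"y": 0,"z": -0.18,"wx": 0,"wy": 0,"wz": 0}]}}

```text
clock: 10.72
eef_pos: [0.5457, -0.3509, 0.3535]
ee_rot: [0.131, 0.991, -0.001, 0.002]
ft_force: [0.6, -0.2, 0.1]
grip_width: -0.0003
finger_force: 0.0
```

Request:
{"api": "apply_moves", "payload": {"plan": [{"x": 0,"y": 0,"z": 0,"wx": 0,"wy": 0,"wz": 0},{"x": 0,"y": 0,"z": 0,"wx": 0,"wy": 0,"wz": 0},{"x": 0,"y": 0,"z": 0,"wx": 0,"wy": 0,"wz": 0}]}}

```text
clock: 11.1
eef_pos: [0.5447, -0.3501, 0.3472]
ee_rot: [0.131, 0.991, 0.001, -0.002]
ft_force: [-1.5, 0.1, 0.3]
grip_width: 0.0001
finger_force: 0.0
```

```bash
python3 -c "
from h import *
s=snapshot('scene');save(s,'end',f=1.4)
to([.545,-.35,.35])"
```

```text
frac [-0.0002  0.0002 -0.0034] pos [ 0.54478112 -0.35013008  0.34730687] F [0.2891273  0.59536397 0.00917003] t 11.15 w 1.1806562406196896e-06
```

View pics/end.png

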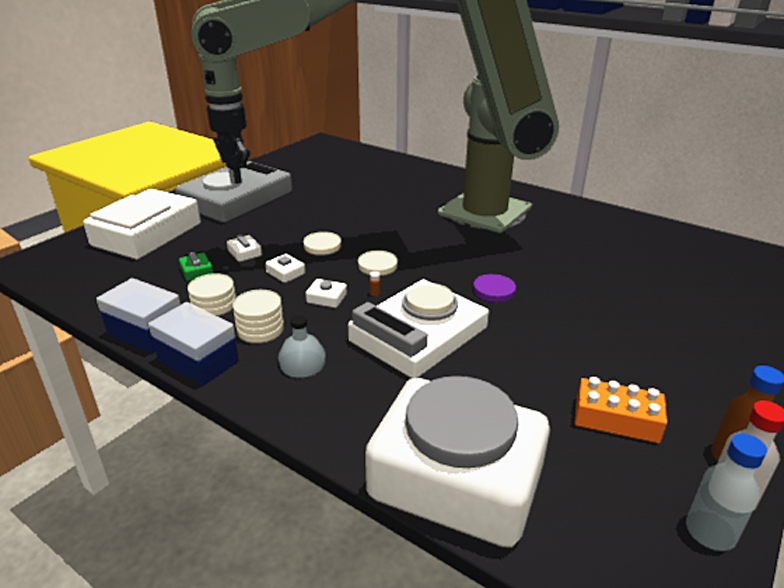

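The dish is still seated at (430,300), the keys are up, nothing has moved, and the arm is clear.

```bash
python3 -c "
from h import *
print(job.job_done())"
```

```text
the job is handed in; nothing more can be done
None
```

I pressed the dish and stage about 6 mm down (about 5 N) and let them come back up, then pressed the bar key about 5 mm and withdrew; nothing else was touched, and the job is handed in at about 11 s.

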